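Lever open a hinged casting mould

ROBOT

A 6-joint arm with a two-finger parallel gripper is mounted at the origin on the work surface. World frame = base frame: x ahead of the robot, y to its left, z up, the work surface at z = 0. Lengths are in m, angles in rad, forces in N, time in s.
With the tool pointing down it reaches from about 0.3 to 0.775 m from the base axis. Payload 14.6 kg.
Tool frame: the origin (TCP) lies midway between the tips of the shut fingers; the grasp point (between the pads) lies 19 mm behind it (ctrl.pinch_z is the z of the grasp point in the tool frame, in m); z points along the fingers, y is the line along which they close (so a half turn about z gives the same grasp; the last joint's range is limited). The gripper opens to 94 mm and grips with 3 to 60 N. Pads are 16 mm wide; open, the fingers measure 119 mm over their backs; the gripper's body (75 mm by 177 mm) begins 78 mm behind the grasp point.
Start: joints at [-1.279, 0.3, 1.521, -0, 1.321, -0.067], TCP at [0.193, -0.515, 0.205] pointing down, gripper open.
Joint ranges: [-3.03, 3.03], [-0.79, 2.21], [0.23, 2.52], [-1.04, 4.18], [0, 3.07], [-2.55, 2.55]. Speed limits (rad/s): [2.22, 2.22, 2.57, 3.14, 3.14, 3.14].

INTERFACE

Orientations are given as [roll, pitch, yaw] about the fixed x, y, z axes, in that order (R = Rz(yaw) Ry(pitch) Rx(roll)).
In Python, from station import ctrl, camera, ticket gives the robot as it stands. The module is installed in compiled form; this text tells all that it offers.
- The arm moves only by the shell command python3 -m inch 'ROWS' [FORCE]. ROWS is text: rows parted by semicolons, each of 7 numbers parted by spaces: the opening, from -1 (shut) to 1 (fully open), then the shift along the tool's x, y, z in units of 0.03 m (1.0 is 0.03 m), then the turn, a rotation vector about the tool's x, y, z in units of 10 degrees (1.0 is 10 degrees). In form: grip dx dy dz rx ry rz; .... A call has 1 to 10 rows; each row shifts and turns the commanded pose from where the row before left it, along the tool's axes as they then stand; what a row does not reach is not made up. A row lasts 1/8 s, in which the tool goes at most 62.5 mm and 10.7 degrees, less where a joint would pass 70% of its speed; a pose out of reach is approached as far as the arm can. A call with a number of a shift or a turn outside -1 to 1 is refused whole. A call with a gripper value outside its range is refused whole. The fingers move at their own pace and stop on an object; FORCE is the grip in N (left out, the last holds). Time passes only in rows, so rows that do not move let the fingers close. It gives the time, the measured TCP pose, the force, the opening and the grip force at its end, in the units of the state.
- ctrl.get_obs(): the state, without advancing time (a new reading comes with each control period).
- camera(name): name is "scene" or "side" or "wrist"; returns a dict with "img" (420x560x3 uint8, blue, green, red), "range_z" (420x560 float32, m along the optical axis (not along the pixel's ray), 0 where there is no reading), "intrinsics" (3x3 intrinsics, pixels), "view" (4x4, takes a point from world to camera coordinates). Camera axes: x right, y down, z forward; pixel columns grow to the right and rows downward; lengths in m; the calibration is good to about 2 mm. A picture is of the moment at which its call begins.
- ticket.hand_in(): hands the job in; it is judged then, once.
The state is a dict: "time_s": time; "qpos": joint angles; "joint_vel": joint speeds; "tau": joint torques, N m; "ee_pos": TCP position; "eef_rot": TCP orientation; "force": force on the tool from outside, world axes, zero at the start; "moment": the same for the moment, N m; "grip_width": finger opening in m; "grip_force": force on a finger pad.
Only numpy, scipy, OpenCV 4.12 (cv2) and the standard library are available. Lean on these libraries where they do the work, as an engineer would, in place of code of your own. Each camera call takes 0.05 s, during which the arm holds its last target. There are 200 camera calls.

TASK

Pick up the yellow-handled blade from the cork mat, push its blade into the slot at the front of the orange-and-green mould and lever the green upper half up until it stands nearly upright on its stiff hinge. Touch the mould only with the blade, never with the gripper, and finish by laying the tool back down on the cork mat; leave the other things on the bench where they are.

Things in the scene. Friction and masses are not known exactly. Their poses are not given: they have to be found in the camera images.
- mould: Two-part casting mould, fixed. Aluminium foot 150 x 130 x 20 mm; on it the orange lower half 110 (x) x 90 (y) mm, its top 70 mm above the bench; on that the green upper half 110 x 90 x 24 mm, hinged. Origin: centre of the foot's underside. Its -x side is the front (with the pry slot, roughly towards the robot), +x the hinge side, z up.
- notch (a point): Centre of the mouth of the pry slot, in the mould's front face, 65 mm above the bench. The slot lies directly under the green half: 10 mm high (60 to 70 mm above the bench), 50 mm wide (y), 45 mm deep (towards +x of the mould). Axes as the mould's.
- upper (a joint): Hinge of the green upper half: 0 closed, grows as the front edge swings up and back, in rad; end stop at 1.9. The hinge is stiff: it stays where it is left. The half weighs about 150 g. A black stripe across its top marks the slot side; a steel hinge barrel the other side.
- upper_hinge (a point): Middle of the hinge axis, at the mould's far edge, 70 mm above the bench (level with the underside of the closed green half); the axis runs along the mould's y.
- upper_edge (a point): Middle of the lower front edge of the green half, 110 mm from the hinge; moves with it.
- pry: Blade tool 200 mm long, 150 g, loose on the cork mat. Yellow handle 110 (x) x 20 (y) x 22 mm (z); from its +x end, at mid height, a flat steel blade 90 mm long, 20 mm wide, 3 mm thick. Origin: centre of the handle's underside; x points to the blade tip, z up. Balance point about 25 mm from the origin towards the tip.
- pry_mid (a point): Centre of the handle of the blade tool, 11 mm above its underside.
- pry_tip (a point): Tip of the blade, 145 mm from the handle's centre.
- mat: Cork mat 260 (x) x 150 (y) x 6 mm, fixed on the bench, either left or right of the mould. Origin: centre of its underside.
- tray: Clear plastic tray of turquoise wax rings, 220 x 150 x 35 mm, fixed, on the other side from the mat. Origin: centre of its underside. Leave alone.
- jar: Jar with cap, 64 mm across, 90 mm high, loose, standing beyond the mould. Origin: centre of its underside. Leave alone.
- stand: Black rubber dish 120 mm across, 35 mm high, with an upright turquoise wax rod to 145 mm, loose. Origin: centre of its underside. Leave alone.
- block_orange: Orange mould block 70 x 90 x 30 mm, loose on the bench. Leave alone.
- block_green: Green mould block 70 x 90 x 30 mm, stacked on the orange block. Leave alone.
- cutter: Blue cutter knife 160 mm long, lying on the bench. Leave alone.
Things that resemble listed ones, but are neither listed nor needed, are in the scene too. Leave any red look-alike of the pry alone. Several things look just like the mould: the one meant starts farthest to the robot's right.

How it is judged:
On the way, in this order (a step that is already met when the one before it is completed fails the run):
1. the blade tool bears on the mould and has raised the green half by at least 0.15 rad (value of joint upper above 0.15 rad and contact force between pry and mould above 0.2 N), for 0.1 s.
2. the green half is open past 1.05 rad (60 degrees) (value of joint upper above 1.05 rad), for 0.2 s.
At the end, for the whole second after the job is handed in: The green half stays open by more than 1.05 rad (60 degrees); the blade tool lies level (within 0.17 rad) and at rest on the cork mat, the centre of its handle over the mat (value of joint upper above 1.05 rad and x of pry_mid in the frame of mat between -0.13 and 0.13 m and y of pry_mid in the frame of mat between -0.075 and 0.075 m and z of pry_mid in the frame of mat below 0.024 m and angle between pry's own x axis and vertical between 1.4 and 1.74 rad and linear speed of pry below 0.02 m/s); the robot touches nothing.
It fails at once if the gripper or arm touches the mould (more than 1 N) (contact force between any of the fingers, the arm and mould above 1 N).
It fails at once if a bystander (jar, stand, block or cutter) is moved by more than 30 mm (distance of any of jar, stand, block_orange, block_green, cutter from where it was at the start of the episode above 0.03 m).
It also fails if it takes over 54 s, if anything falls off the work surface, if the arm or the gripper's body presses on something with over 40 N, if the wrist force passes 120 N, or if a joint passes its speed limit or range.

## Working session

There is one attempt and no reset: what is moved stays moved. The work goes in short steps, Python scripts to look and compute and a shell command to move; the robot and the scene stay as the last step left them, time stands still between calls to the robot, and variables do not carry over. Pictures are saved under pics/ and viewed, at most 10 in all, crops included, and the job is handed in when it is done.

```bash
mkdir -p pics; cat > h.py <<'E'
import numpy as np, cv2
from station import ctrl, camera, ticket
def snap(n,f):
    c=camera(n); cv2.imwrite(f'pics/{f}.png',c['img']); np.savez(f'pics/{f}.npz',**c); return c
def load(f): return dict(np.load(f'pics/{f}.npz'))
def world(c):
    K=c['intrinsics'];z=c['range_z'];h,w=z.shape
    u,v=np.meshgrid(np.arange(w),np.arange(h))
    p=np.stack([(u-K[0,2])/K[0,0]*z,(v-K[1,2])/K[1,1]*z,z,np.ones_like(z)],-1)
    return (p@np.linalg.inv(c['view']).T)[...,:3]
E
python3 - <<'E'
from h import *
a=snap('scene','s0');b=snap('side','d0')
for c in(a,b): print(np.linalg.inv(c['view'])[:3].round(2).tolist())
print(ctrl.get_obs(), ctrl.pinch_z)
E
```

```text
[[0.59, 0.64, -0.5, 1.07], [0.81, -0.48, 0.35, -0.39], [-0.02, -0.6, -0.8, 1.01]]
[[-0.94, -0.19, 0.29, 0.07], [-0.35, 0.54, -0.77, 1.11], [-0.01, -0.82, -0.57, 0.87]]
{'time_s': 0.1, 'qpos': array([-1.27861862e+00,  3.00411639e-01,  1.52150401e+00,  1.09774240e-05,
        1.32066064e+00, -6.66173961e-02]), 'joint_vel': array([ 0.00040752, -0.00104251, -0.00162742,  0.00090755,  0.00102068,
       -0.00022084]), 'tau': array([ 9.09553764e-04, -5.32650125e+01, -3.53280580e+01,  7.09305773e-02,
        2.34916754e-02, -3.96792359e-05]), 'ee_pos': array([ 0.19305826, -0.51476955,  0.20495154]), 'eef_rot': array([-3.14061191e+00, -7.60883708e-05,  3.58792340e-01]), 'force': array([-0.32961502,  0.41544728, -0.52684868]), 'moment': array([ 0.01755362, -0.01484247,  0.05006724]), 'grip_force': 0.0, 'grip_width': 0.09441839895248916} -0.0188
```

View pics/s0.png

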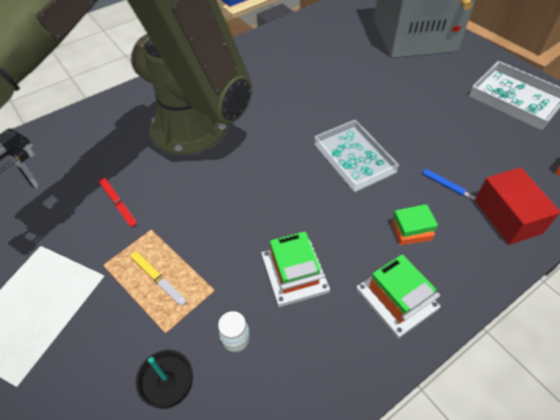

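View pics/d0.png

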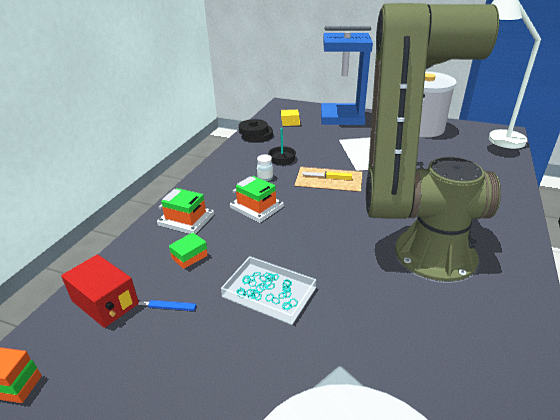

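Candidates in the scene view:
- **Moulds:** (295,262) and (400,290), plus the plain block stack at (415,222). The robot's right (-y) is image left, so I take (295,262).
- **Tools:** yellow blade on the mat at (157,277), red look-alike at (118,203), blue cutter at (447,183). I take the yellow one.

Next I measure both choices and check them in a close crop.

```bash
cat > m.py <<'E'
from h import *
def rect(P,m,name):
    q=P[m]; r=cv2.minAreaRect((q[:,:2]*1000).astype(np.float32)); print(name,len(q),'c',np.round(r[0],1),'sz',np.round(r[1],1),'ang',round(r[2],1),'z',np.percentile(q[:,2],[5,50,95]).round(4))
    return r
if __name__=='__main__':
  for f in('s0','d0'):
    c=load(f);P=world(c);hsv=cv2.cvtColor(c['img'],cv2.COLOR_BGR2HSV);H,S,V=[hsv[...,i].astype(int) for i in range(3)]
    z=P[...,2]
    roi=np.zeros(z.shape,bool)
    if f=='s0': roi[225:330,100:330]=1
    else: roi[160:225,225:365]=1
    px,py=P[...,0],P[...,1]
    g=roi&(z>.085)&(z<.1)
    n,l=cv2.connectedComponents(g.astype(np.uint8))
    for i in range(1,n):
        if (l==i).sum()>80: rect(P,l==i,f+' top')
    ft=roi&(z>.014)&(z<.025)&(S<60)&(V>120); rect(P,ft,f+' foot')
    bk=g&(V<80); rect(P,bk,f+' stripe')
    cork=roi&(H>5)&(H<22)&(S>60)&(z<.01)&(z>.002); rect(P,cork,f+' cork')
    y=roi&(H>=20)&(H<35)&(S>150)&(V>120)&(z<.04); r=rect(P,y&(z>.02),f+' handle')
    bl=roi&(S<60)&(V>90)&(z>.01)&(z<.03)&(np.hypot(px*1000-r[0][0],py*1000-r[0][1])<150); rect(P,bl,f+' blade'); 
    if bl.sum(): print(P[bl].mean(0))
  s=load('s0')['img']; cv2.imwrite('pics/crop0.png',cv2.resize(s[170:340,80:340],None,fx=3,fy=3,interpolation=cv2.INTER_CUBIC))
E
python3 m.py
```

```text
s0 top 1628 c [633.2 -51.9] sz [ 90.6 116.2] ang 70.8 z [0.0918 0.0953 0.0981]
s0 top 402 c [ 680.9 -257.3] sz [56.1 40.9] ang 56.8 z [0.0882 0.091  0.0938]
s0 foot 1159 c [ 589.1 -176.4] sz [395.4 151.5] ang 70.7 z [0.0169 0.0207 0.0239]
s0 stripe 42 c [589.9 -36.1] sz [43.9  7.5] ang 69.2 z [0.094  0.0958 0.0985]
s0 cork 4597 c [ 436.  -332.2] sz [266.  153.5] ang 10.0 z [0.0041 0.0071 0.0095]
s0 handle 282 c [ 404.8 -343.9] sz [107.6  19.5] ang 10.9 z [0.0257 0.029  0.032 ]
s0 blade 284 c [ 501.7 -323.3] sz [90.8 22.1] ang 10.3 z [0.0166 0.02   0.0228]
[ 0.50257955 -0.32415875  0.0197912 ]
d0 top 498 c [635.9 -47.1] sz [ 94.1 117.1] ang 70.7 z [0.0878 0.0942 0.0969]
d0 foot 408 c [ 621.3 -177.7] sz [395.1 212. ] ang 71.7 z [0.0151 0.0195 0.0232]
d0 stripe 15 c [593.3 -39.8] sz [43.1 10.6] ang 77.4 z [0.0926 0.095  0.0963]
d0 cork 735 c [ 500.9 -321.7] sz [382.3 164.9] ang 7.7 z [0.0031 0.0059 0.0088]
d0 handle 100 c [ 403.2 -339.3] sz [100.6  30.2] ang 9.2 z [0.0205 0.0261 0.0303]
d0 blade 69 c [ 503.9 -324.9] sz [93.9 32.1] ang 8.3 z [0.0146 0.018  0.0216]
[ 0.50508415 -0.32098492  0.01825784]
```

View pics/crop0.png

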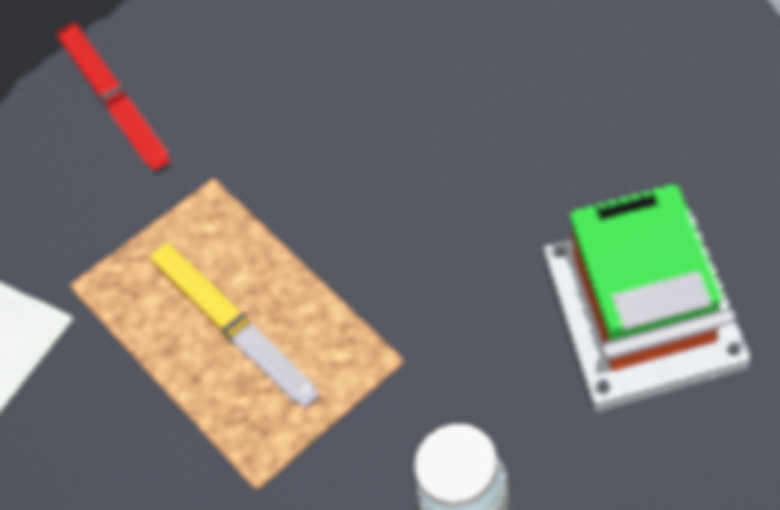

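The crop shows the yellow tool with its blade pointing to (310,395). The mould's stripe (front) is at (625,205) and its hinge barrel at (660,335), so the choice holds and the sizes match the description. Pry yaw is about 10.8° and mould yaw about -19°.

I'll grip the handle near its blade end, at about (0.439, -0.337), turning first and then moving over it.

```bash
python3 -m inch '1 0 0 0 0 0 0.98' 60; python3 -m inch '1 0.92 -0.43 0 0 0 0; 1 0.92 -0.43 0 0 0 0; 1 0.92 -0.43 0 0 0 0; 1 0.92 -0.43 0 0 0 0; 1 0.92 -0.43 0 0 0 0; 1 0.92 -0.43 0 0 0 0; 1 0.92 -0.43 0 0 0 0; 1 0.92 -0.43 0 0 0 0; 1 0.92 -0.43 0 0 0 0; 1 0.92 -0.43 0 0 0 0'; python3 -m inch '1 0 0 0.8 0 0 0; 1 0 0 0.8 0 0 0; 1 0 0 0.8 0 0 0; 1 0 0 0 0 0 0; 1 0 0 0 0 0 0'
cat > d.py <<'E'
import sys
from h import *
from scipy.spatial.transform import Rotation as R
# args: TCP target x y z (mm), yaw deg, [pitch-up of tool x, deg] -> shift (units) in present tool axes and turn (units)
def delta(x,y,z,yaw,pit=0):
    o=ctrl.get_obs();C=R.from_euler('xyz',o['eef_rot'])
    T=R.from_euler('xyz',[np.pi,-np.radians(pit),np.radians(yaw)])
    d=np.array([x,y,z])-o['ee_pos']*1000
    print('now',(o['ee_pos']*1000).round(1),'rpy',np.degrees(o['eef_rot']).round(1),'shift now-axes',(C.inv().apply(d)/30).round(2),'target-axes',(T.inv().apply(d)/30).round(2),'turn',(np.degrees((C.inv()*T).as_rotvec())/10).round(2),'F',o['force'].round(1),'w',round(o['grip_width']*1000,1),'t',round(o['time_s'],2))
if __name__=='__main__': delta(*map(float,sys.argv[1:]))
E
python3 d.py 439 -337 60 10.8
python3 - <<'E'
from h import *
from m import rect
c=snap('wrist','w0');P=world(c);hsv=cv2.cvtColor(c['img'],cv2.COLOR_BGR2HSV);H,S,V=[hsv[...,i].astype(int) for i in range(3)];z=P[...,2]
print(np.linalg.inv(c['view'])[:3].round(2).tolist())
rect(P,(H>=20)&(H<35)&(S>150)&(V>100)&(z<.045)&(z>.02),'handle')
E
```

```text
time_s: 0.22
ee_pos: [0.1931, -0.5148, 0.2051]
eef_rot: [-3.141, 0.0, 0.185]
force: [-0.4, -0.5, -0.2]
grip_width: 0.0941
grip_force: 0.0
time_s: 1.48
ee_pos: [0.4408, -0.336, 0.2051]
eef_rot: [-3.141, 0.0, 0.188]
force: [-0.8, 0.1, -0.5]
grip_width: 0.0937
grip_force: 0.0
time_s: 2.1
ee_pos: [0.4404, -0.337, 0.1343]
eef_rot: [3.141, -0.001, 0.188]
force: [-0.5, 0.1, -0.3]
grip_width: 0.0941
grip_force: 0.0
now [ 440.4 -337.   134.3] rpy [180.   -0.   10.8] shift now-axes [-0.05 -0.01  2.48] target-axes [-0.05 -0.01  2.48] turn [ 0. -0. -0.] F [-0.5  0.1 -0.3] w 94.1 t 2.1
[[0.19, -0.94, -0.28, 0.52], [-0.98, -0.18, -0.05, -0.32], [0.0, 0.29, -0.96, 0.32]]
handle 1578 c [ 405.5 -343.4] sz [109.   18.9] ang 11.1 z [0.0278 0.0294 0.0306]
```

View pics/w0.png

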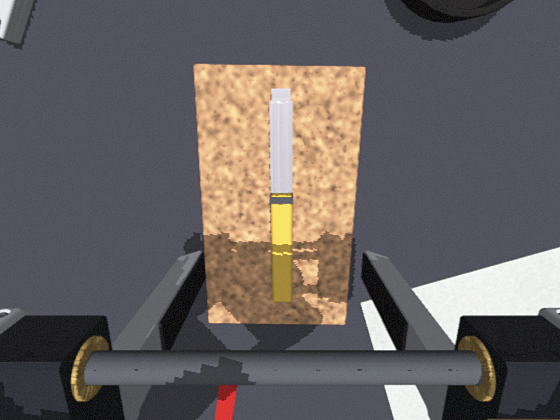

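The wrist view shows the handle (x≈282, rows 205–300) centred between the open fingers, with the blade pointing up the picture. I'll go down to TCP z ≈ 9 mm and grip.

```bash
python3 -m inch '1 0 0 0.8 0 0 0; 1 0 0 0.8 0 0 0; 1 0 0 0.8 0 0 0; 1 0 0 0.8 0 0 0; 1 0 0 0.7 0 0 0; 1 0 0 0.25 0 0 0; 1 0 0 0 0 0 0' 60;  python3 d.py 439 -337 9 10.8; python3 -m inch '-1 0 0 0 0 0 0; -1 0 0 0 0 0 0; -1 0 0 0 0 0 0; -1 0 0 0 0 0 0; -1 0 0 0 0 0 0; -1 0 0 0 0 0 0; -1 0 0 0 0 0 0; -1 0 0 0 0 0 0' 60
```

```text
time_s: 3.02
ee_pos: [0.4404, -0.3369, 0.0095]
eef_rot: [3.141, -0.0, 0.188]
force: [-0.3, 0.0, 0.4]
grip_width: 0.0939
grip_force: 0.0
now [ 440.4 -336.9    9.5] rpy [180.   -0.   10.8] shift now-axes [-0.05 -0.01  0.02] target-axes [-0.05 -0.01  0.02] turn [ 0. -0. -0.] F [-0.3  0.   0.4] w 93.9 t 3.02
time_s: 4.03
ee_pos: [0.4402, -0.3367, 0.0089]
eef_rot: [-3.141, 0.0, 0.188]
force: [0.3, -0.6, -0.3]
grip_width: 0.0197
grip_force: 60.0
```

Gripped at 19.7 mm width. Now lift, check the tool in hand, then swing round to stand in front of the mould.

```bash
python3 -m inch '-1 0 0 -0.5 0 0 0; -1 0 0 -0.9 0 0 0; -1 0 0 -0.9 0 0 0; -1 0 0 -0.9 0 0 0; -1 0 0 -0.8 0 0 0; -1 0 0 0 0 0 1; -1 0 0 0 0 0 1; -1 0 0 0 0 0 1; -1 0 0 0 0 0 0'; python3 d.py 420 22 130 -19.2
```

```text
time_s: 5.15
ee_pos: [0.4402, -0.3367, 0.1297]
eef_rot: [3.141, -0.001, -0.335]
force: [0.4, 0.5, -1.9]
grip_width: 0.0197
grip_force: 60.0
now [ 440.2 -336.7  129.7] rpy [180.   -0.  -19.2] shift now-axes [-4.560e+00 -1.107e+01 -1.000e-02] target-axes [-4.570e+00 -1.107e+01 -1.000e-02] turn [ 0. -0.  0.] F [ 0.4  0.5 -1.9] w 19.7 t 5.15
```

```bash
python3 -m inch '-1 -0.4 -0.92 0 0 0 0; -1 -0.4 -0.92 0 0 0 0; -1 -0.4 -0.92 0 0 0 0; -1 -0.4 -0.92 0 0 0 0; -1 -0.4 -0.92 0 0 0 0; -1 -0.4 -0.92 0 0 0 0; -1 -0.4 -0.92 0 0 0 0; -1 -0.4 -0.92 0 0 0 0; -1 -0.4 -0.92 0 0 0 0; -1 -0.4 -0.92 0 0 0 0'; python3 -m inch '-1 -0.28 -0.93 0 0 0 0; -1 -0.28 -0.93 0 0 0 0; -1 0 0 0 0 0 0; -1 0 0 0 0 0 0'; python3 d.py 420 22 130 -19.2
python3 - <<'E'
from h import *
from m import rect
c=snap('wrist','w1');P=world(c);hsv=cv2.cvtColor(c['img'],cv2.COLOR_BGR2HSV);H,S,V=[hsv[...,i].astype(int) for i in range(3)];z=P[...,2]
o=ctrl.get_obs();t=o['ee_pos'];yaw=o['eef_rot'][2];u=np.array([np.cos(yaw),np.sin(yaw)])
g=(z>.085)&(z<.105)&(P[...,0]>.55)
rect(P,g,'top'); rect(P,g&(H>40)&(H<80)&(S>100),'green'); rect(P,(z>.014)&(z<.025)&(P[...,0]>.5)&(S<60),'foot')
# blade: points near tool, along u
r=P[...,:2]-t[:2]; a=r@u; l=r@np.array([-u[1],u[0]])
b=(a>.025)&(a<.14)&(abs(l)<.03)&(z>.11)&(z<.17)
q=P[b];print(b.sum())
A=a[b];Z=q[:,2];L=l[b]
for lo in np.arange(.02,.14,.01):
    m=(A>=lo)&(A<lo+.01)
    if m.sum()>5: print(round(lo,3),m.sum(),'z',np.median(Z[m]).round(4),'l',np.percentile(L[m],[2,50,98]).round(4))
print('amax',np.percentile(A,99.5))
E
```

```text
time_s: 6.4
ee_pos: [0.4178, -0.0357, 0.1295]
eef_rot: [-3.141, -0.001, -0.331]
force: [0.2, -0.1, -2.1]
grip_width: 0.0195
grip_force: 60.0
time_s: 6.9
ee_pos: [0.4205, 0.0213, 0.1292]
eef_rot: [3.142, -0.0, -0.333]
force: [0.2, 0.6, -1.8]
grip_width: 0.0193
grip_force: 60.0
now [420.5  21.3 129.2] rpy [180.   -0.  -19.1] shift now-axes [-0.02 -0.02 -0.03] target-axes [-0.02 -0.02 -0.03] turn [ 0.   -0.    0.01] F [ 0.2  0.6 -1.8] w 19.3 t 6.9Traceback (most recent call last):
  File "<stdin>", line 6, in <module>
  File "m.py", line 3, in rect
    q=P[m]; r=cv2.minAreaRect((q[:,:2]*1000).astype(np.float32)); print(name,len(q),'c',np.round(r[0],1),'sz',np.round(r[1],1),'ang',round(r[2],1),'z',np.percentile(q[:,2],[5,50,95]).round(4))
                                                                                                                                                       ~~~~~~~~~~~~~^^^^^^^^^^^^^^^^^^
    return _quantile_unchecked(
        a, q, axis, out, overwrite_input, method, keepdims, weights)
    return _ureduce(a,
                    func=_quantile_ureduce_func,
    ...<5 lines>...
                    overwrite_input=overwrite_input,
                    method=method)
    r = func(a, **kwargs)
    result = _quantile(arr,
                       quantiles=q,
    ...<2 lines>...
                       out=out,
                       weights=wgt)
    slices_having_nans = np.isnan(arr[-1, ...])
                                  ~~~^^^^^^^^^
IndexError: index -1 is out of bounds for axis 0 with size 0
```

View pics/w1.png

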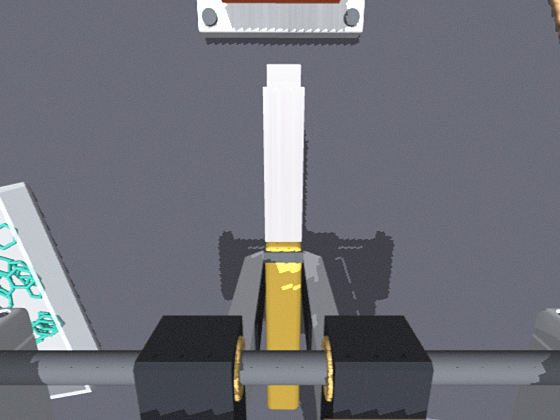

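The wrist view shows the blade (tip at about (284,65)) lined up with the mould foot's front edge (row 30, columns 197–365, centre about 281). I'll measure the blade and foot from this view, and the top from the fixed views.

```bash
python3 - <<'E'
from h import *
o=ctrl.get_obs();t=o['ee_pos'];yaw=o['eef_rot'][2];u=np.array([np.cos(yaw),np.sin(yaw)]);w=np.array([-u[1],u[0]])
c=load('w1');P=world(c);z=P[...,2];r=P[...,:2]-t[:2];a=r@u;l=r@w
b=(a>.02)&(a<.15)&(abs(l)<.03)&(z>.1)&(z<.18)
for lo in np.arange(.02,.15,.02):
    m=b&(a>=lo)&(a<lo+.02)
    if m.sum()>5: print('blade',round(lo,2),m.sum(),'z',np.median(z[m]).round(4),'l',np.percentile(l[m],[2,98]).round(4),'amax',a[m].max().round(4))
f=(z>.012)&(z<.028)&(a>.1)&(abs(l)<.1)
print('foot',f.sum(),'z',np.median(z[f]),'l',np.percentile(l[f],[1,99]).round(4))
for lo in (-.06,-.03,0,.03,.05):
    m=f&(abs(l-lo)<.01);print(' front a',lo,np.percentile(a[m],[1,3]).round(4))
orr=(z>.03)&(a>.15)&(abs(l)<.1); print('orange',orr.sum(), np.percentile(a[orr],[2,10,50]).round(4) if orr.sum() else '', np.percentile(z[orr],[2,98]) if orr.sum() else '')
for n in('s0','d0'):
    c=load(n);P=world(c);z=P[...,2];r=P[...,:2]-t[:2];a=r@u;l=r@w
    m=(z>.086)&(z<.1)&(a>.1)&(a<.35)&(abs(l)<.08); print(n,'top a',np.percentile(a[m],[0.5,2,98]).round(4),'l',np.percentile(l[m],[1,99]).round(4))
E
```

```text
blade 0.02 1261 z 0.1404 l [-0.0103  0.0087] amax 0.0399
blade 0.04 1410 z 0.1404 l [-0.0104  0.0089] amax 0.06
blade 0.06 1556 z 0.1404 l [-0.0106  0.0087] amax 0.0797
blade 0.08 1736 z 0.1405 l [-0.0105  0.0087] amax 0.1
blade 0.1 700 z 0.1405 l [-0.0086  0.0067] amax 0.1096
foot 5781 z 0.021539117916794526 l [-0.0619  0.0646]
 front a -0.06 [0.1496 0.1498]
 front a -0.03 [0.1497 0.1498]
 front a 0 [0.1497 0.1498]
 front a 0.03 [0.1498 0.15  ]
 front a 0.05 [0.1498 0.1499]
orange 0  
s0 top a [0.1694 0.1714 0.2792] l [-0.0436  0.045 ]
d0 top a [0.1688 0.1696 0.2798] l [-0.0394  0.052 ]
```

The mould front face is 0.170 m ahead of the TCP, the tip 0.1096 m. The blade is level, its mid-plane 8.5 mm above the TCP, and the yaw matches. Next: descend 2.42 units, then push in 3.0 units (30 mm into the slot).

```bash
python3 -m inch '-1 0 -0.07 0.8 0 0 0; -1 0 0 0.8 0 0 0; -1 0 0 0.82 0 0 0; -1 0 0 0 0 0 0; -1 0 0 0 0 0 0'; python3 d.py 420 22 56.5 -19.2; python3 -m inch '-1 0.5 0 0 0 0 0; -1 0.5 0 0 0 0 0; -1 0.5 0 0 0 0 0; -1 0.5 0 0 0 0 0; -1 0.2 0 0 0 0 0; -1 0.2 0 0 0 0 0; -1 0 0 0 0 0 0'; python3 d.py 420 22 56.5 -19.2
```

```text
time_s: 7.58
ee_pos: [0.4216, 0.0232, 0.0572]
eef_rot: [-3.141, -0.001, -0.336]
force: [0.3, 0.6, -1.7]
grip_width: 0.0197
grip_force: 60.0
now [421.6  23.2  57.2] rpy [-1.80e+02 -1.00e-01 -1.92e+01] shift now-axes [-0.04  0.06  0.02] target-axes [-0.04  0.06  0.02] turn [-0.   -0.01 -0.  ] F [ 0.3  0.6 -1.7] w 19.7 t 7.58
time_s: 8.45
ee_pos: [0.4892, -0.0002, 0.0563]
eef_rot: [3.142, 0.0, -0.336]
force: [-0.7, 0.2, -1.6]
grip_width: 0.02
grip_force: 60.0
now [ 4.892e+02 -2.000e-01  5.630e+01] rpy [180.    0.  -19.2] shift now-axes [-2.42  0.06 -0.01] target-axes [-2.42  0.06 -0.01] turn [ 0.  0. -0.] F [-0.7  0.2 -1.6] w 20.0 t 8.45
```

About 12 mm inside with no contact force. Go 20 mm deeper, then raise gently.

```bash
python3 -m inch '-1 0.3 0 0 0 0 0; -1 0.3 0 0 0 0 0; -1 0 0 0 0 0 0; -1 0 0 -0.1 0 0 0; -1 0 0 -0.1 0 0 0; -1 0 0 -0.1 0 0 0; -1 0 0 0 0 0 0'; python3 d.py 420 22 56.5 -19.2; python3 -m inch '-1 0 0 -0.1 0 0 0; -1 0 0 -0.1 0 0 0; -1 0 0 -0.1 0 0 0; -1 0 0 0 0 0 0'; python3 d.py 420 22 56.5 -19.2
cat > look.py <<'E'
import sys
from h import *
f=sys.argv[1]; a=snap('side',f+'d')['img'][150:240,210:320]; b=snap('scene',f)['img'][150:330,230:370]
s=lambda i,k: cv2.resize(i,None,fx=k,fy=k,interpolation=cv2.INTER_CUBIC)
b=s(b,2.6);a=s(a,3.6);H=max(a.shape[0],b.shape[0]);p=lambda i:np.vstack([i,np.zeros((H-i.shape[0],i.shape[1],3),np.uint8)])
cv2.imwrite(f'pics/{f}c.png',np.hstack([p(b),p(a)]))
E
python3 look.py l1
```

```text
time_s: 9.32
ee_pos: [0.506, -0.006, 0.0655]
eef_rot: [-3.142, -0.0, -0.336]
force: [-0.3, 0.1, -3.7]
grip_width: 0.0197
grip_force: 60.0
now [506.   -6.   65.5] rpy [-180.    -0.   -19.2] shift now-axes [-3.01  0.06  0.3 ] target-axes [-3.01  0.06  0.3 ] turn [-0. -0. -0.] F [-0.3  0.1 -3.7] w 19.7 t 9.32
time_s: 9.82
ee_pos: [0.5061, -0.006, 0.0746]
eef_rot: [-3.141, -0.0, -0.336]
force: [0.4, -0.5, -2.9]
grip_width: 0.0199
grip_force: 60.0
now [506.1  -6.   74.6] rpy [-180.    -0.   -19.2] shift now-axes [-3.02  0.06  0.6 ] target-axes [-3.02  0.06  0.6 ] turn [-0. -0. -0.] F [ 0.4 -0.5 -2.9] w 19.9 t 9.82
```

View pics/l1c.png

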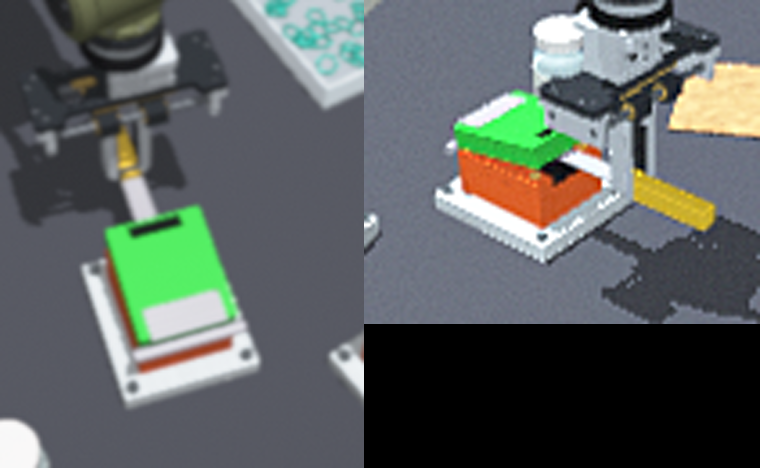

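The green half has lifted off the orange one (black gap at right-hand pixel (550,170)), with the blade under it. I'll quantify the opening and the blade's tilt.

```bash
cat > th.py <<'E'
import sys
from h import *
u=np.array([np.cos(-.335),np.sin(-.335)]);w=np.array([-u[1],u[0]]);N0=np.array([.4205,.0213])+u*.2247+w*.0014
for f in sys.argv[1:]:
    c=load(f) ;P=world(c);hsv=cv2.cvtColor(c['img'],cv2.COLOR_BGR2HSV);H,S,V=[hsv[...,i].astype(int) for i in range(3)]
    r=P[...,:2]-N0;a=r@u;l=r@w;z=P[...,2]   # a: mould x, l: mould y
    g=(H>45)&(H<75)&(S>120)&(V>150)&(abs(a)<.14)&(abs(l)<.04)&(z>.07)
    A=a[g];Z=z[g]
    q=np.c_[A,Z]; k=np.arange(len(q))
    d=np.c_[A,Z]-[.055,.07]
    print(f,'n',len(A),'slope angle deg',np.degrees(np.arctan(-np.polyfit(A,Z,1)[0])).round(1),'highest',q[Z.argmax()].round(3),'frontmost',q[A.argmin()].round(3))
    o=ctrl.get_obs();t=o['ee_pos'];ya=o['eef_rot'][2];uu=np.array([np.cos(ya),np.sin(ya)]);ww=np.array([-uu[1],uu[0]])
    r=P[...,:2]-t[:2];a=r@uu;l=r@ww;y=(H>=20)&(H<35)&(S>150)&(V>90)&(abs(l)<.015)&(abs(a)<.16)&(abs(z-t[2])<.08)
    b=(S<60)&(V>90)&(abs(l)<.008)&(a>.02)&(a<.1)&(abs(z-t[2])<.05)
    for n,m in(('handle',y),('blade',b)):
        if m.sum()>15:
            k=a[m]<np.median(a[m]); print(' ',n,m.sum(),'rear',a[m][k].mean().round(3),(z[m][k]-t[2]).mean().round(4),'fore',a[m][~k].mean().round(3),(z[m][~k]-t[2]).mean().round(4))
E
python3 th.py s0 l1 l1d
python3 - <<'E'
from h import *
c=snap('wrist','w2');P=world(c);o=ctrl.get_obs();t=o['ee_pos'];y=o['eef_rot'][2];u=np.array([np.cos(y),np.sin(y)]);w=np.array([-u[1],u[0]])
z=P[...,2];r=P[...,:2]-t[:2];a=r@u;l=r@w;b=(a>.015)&(a<.15)&(abs(l)<.008)&(z>.05)&(z<.13)
for lo in np.arange(.02,.14,.01):
    m=b&(a>=lo)&(a<lo+.01)
    if m.sum()>5: print(round(lo,2),m.sum(),(np.median(z[m])-t[2]).round(4))
E
```

```text
s0 n 933 slope angle deg 0.3 highest [-0.001  0.101] frontmost [-0.058  0.092]
l1 n 1038 slope angle deg 9.6 highest [-0.044  0.117] frontmost [-0.051  0.11 ]
  handle 67 rear -0.016 0.0203 fore 0.005 0.0207
  blade 103 rear 0.032 0.0111 fore 0.055 0.0107
l1d n 193 slope angle deg 1.9 highest [-0.049  0.114] frontmost [-0.055  0.093]
  handle 180 rear -0.072 0.0139 fore -0.025 0.0146
  blade 38 rear 0.044 0.0103 fore 0.072 0.01
0.02 496 0.0111
0.03 538 0.0111
0.04 542 0.011
0.05 560 0.0111
0.06 618 0.011
0.07 637 0.011
0.08 839 0.0375
0.09 1010 0.0384
0.1 1017 0.036
0.11 1051 0.0342
0.12 1072 0.0325
0.13 19 0.031
```

Open by about 0.17 rad with the blade still level, so there is no slip in the grip. I'll follow the arc about the hinge (tip radius 81 mm) to 40° and check.

```bash
python3 -m inch '-1 0.07 0 -0.22 0 0 0; -1 0.07 0 -0.22 0 0 0; -1 0.1 0 -0.21 0 0 0; -1 0.1 0 -0.21 0 0 0; -1 0.13 0 -0.19 0 0 0; -1 0.13 0 -0.19 0 0 0; -1 0 0 0 0 0 0'; python3 d.py 420 22 56.5 -19.2; python3 look.py l2; python3 th.py l2
```

```text
time_s: 10.85
ee_pos: [0.5237, -0.0122, 0.1121]
eef_rot: [-3.141, -0.002, -0.336]
force: [0.2, -0.3, -3.1]
grip_width: 0.0194
grip_force: 60.0
now [523.7 -12.2 112.1] rpy [-1.80e+02 -1.00e-01 -1.93e+01] shift now-axes [-3.64  0.06  1.85] target-axes [-3.64  0.06  1.85] turn [-0.   -0.01 -0.01] F [ 0.2 -0.3 -3.1] w 19.4 t 10.85
l2 n 1208 slope angle deg 39.5 highest [-0.011  0.163] frontmost [-0.023  0.151]
  handle 68 rear -0.015 0.0204 fore 0.006 0.0202
  blade 128 rear 0.034 0.0113 fore 0.062 0.0119
```

View pics/l2c.png

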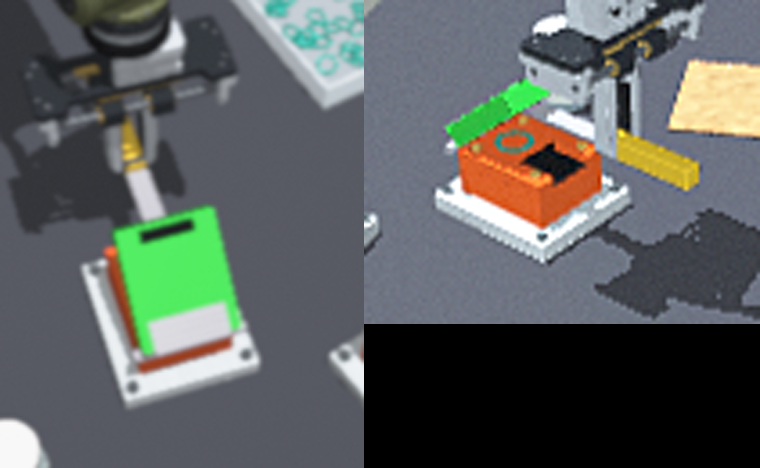

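Open to 39.5° exactly as modelled (raised lid and bare orange top in the right view, gripper well clear). Continue the arc to about 78°.

```bash
python3 -m inch '-1 0.17 0 -0.17 0 0 0; -1 0.17 0 -0.17 0 0 0; -1 0.19 0 -0.13 0 0 0; -1 0.19 0 -0.13 0 0 0; -1 0.21 0 -0.1 0 0 0; -1 0.21 0 -0.1 0 0 0; -1 0.23 0 -0.07 0 0 0; -1 0.2 0 -0.06 0 0 0; -1 0 0 0 0 0 0; -1 0 0 0 0 0 0'; python3 d.py 420 22 140 -19.2; python3 look.py l3; python3 th.py l3
```

```text
time_s: 12.2
ee_pos: [0.5676, -0.0275, 0.1394]
eef_rot: [3.142, -0.0, -0.336]
force: [0.4, 0.1, -2.8]
grip_width: 0.0195
grip_force: 60.0
now [567.6 -27.5 139.4] rpy [180.   -0.  -19.2] shift now-axes [-5.19  0.06 -0.02] target-axes [-5.19  0.06 -0.02] turn [ 0. -0. -0.] F [ 0.4  0.1 -2.8] w 19.5 t 12.2
l3 n 1044 slope angle deg 67.0 highest [0.051 0.186] frontmost [0.033 0.177]
  handle 76 rear -0.015 0.0198 fore 0.011 0.0206
  blade 176 rear 0.037 0.0111 fore 0.071 0.0106
```

View pics/l3c.png

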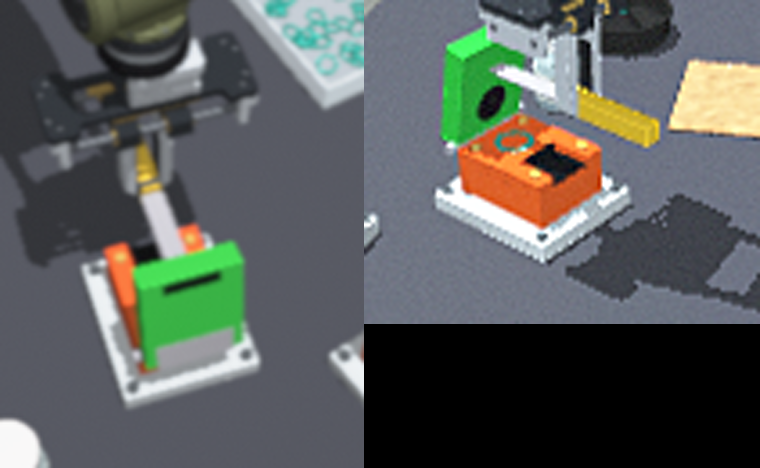

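The green half now stands nearly upright (about 77° by the arc), with the blade tip against its underside. Next: withdraw straight back, then retrace to the mat.

```bash
python3 -m inch '-1 -0.4 0 0 0 0 0; -1 -0.8 0 0 0 0 0; -1 -0.8 0 0 0 0 0; -1 -0.8 0 0 0 0 0; -1 -0.8 0 0 0 0 0; -1 -0.8 0 0 0 0 0; -1 -0.8 0 0 0 0 0; -1 0 0 0 0 0 0'; python3 look.py l4; python3 th.py l4; python3 d.py 440.2 -336.7 130 -19.2
```

```text
time_s: 13.3
ee_pos: [0.4191, 0.0244, 0.1397]
eef_rot: [-3.141, -0.001, -0.335]
force: [-0.2, 0.0, -2.0]
grip_width: 0.0193
grip_force: 60.0
l4 n 1045 slope angle deg 66.7 highest [0.055 0.187] frontmost [0.034 0.179]
  handle 71 rear -0.022 0.0198 fore 0.006 0.0209
  blade 163 rear 0.04 0.0113 fore 0.08 0.0111
now [420.5  23.9 139.8] rpy [-1.80e+02 -1.00e-01 -1.92e+01] shift now-axes [ 4.58 11.13  0.33] target-axes [ 4.57 11.14  0.33] turn [-0.   -0.01 -0.  ] F [-0.1 -0.5 -1.5] w 18.9 t 13.4
```

The lid stayed put. Moving back to the mat.

```bash
python3 -m inch '-1 0.38 0.93 0 0 0 0; -1 0.38 0.93 0 0 0 0; -1 0.38 0.93 0 0 0 0; -1 0.38 0.93 0 0 0 0; -1 0.38 0.93 0 0 0 0; -1 0.38 0.93 0 0 0 0; -1 0.38 0.93 0 0 0 0; -1 0.38 0.93 0 0 0 0; -1 0.38 0.93 0 0 0 0; -1 0.38 0.93 0 0 0 0'; python3 -m inch '-1 0.38 0.92 0 0 0 0; -1 0.38 0.92 0 0 0 0; -1 0 0 0 0 0 -1; -1 0 0 0 0 0 -1; -1 0 0 0 0 0 -1; -1 0 0 0 0 0 0; -1 0 0 0 0 0 0'; python3 d.py 440 -337 9.5 10.8
```

```text
time_s: 14.65
ee_pos: [0.4361, -0.2787, 0.1392]
eef_rot: [3.142, 0.0, -0.336]
force: [0.4, -0.0, -1.5]
grip_width: 0.0196
grip_force: 60.0
time_s: 15.52
ee_pos: [0.4393, -0.3369, 0.1392]
eef_rot: [-3.141, 0.0, 0.184]
force: [-0.4, 0.6, -2.2]
grip_width: 0.0191
grip_force: 60.0
now [ 439.3 -336.9  139.2] rpy [-180.     0.    10.5] shift now-axes [0.02 0.01 4.32] target-axes [0.02 0.01 4.32] turn [-0.    0.   -0.03] F [-0.4  0.6 -2.2] w 19.1 t 15.53
```

```bash
python3 -m inch '-1 0 0 0.8 0 0 0; -1 0 0 0.8 0 0 0; -1 0 0 0.8 0 0 0; -1 0 0 0.8 0 0 0; -1 0 0 0.5 0 0 0; -1 0 0 0.3 0 0 0; -1 0 0 0.2 0 0 0; -1 0 0 0.1 0 0 0; -1 0 0 0 0 0 0; -1 0 0 0 0 0 0'; python3 d.py 440 -337 9.2 10.8
```

```text
time_s: 16.77
ee_pos: [0.4394, -0.3368, 0.0108]
eef_rot: [3.141, -0.0, 0.188]
force: [0.4, -0.5, -1.7]
grip_width: 0.0193
grip_force: 60.0
now [ 439.4 -336.8   10.8] rpy [180.   -0.   10.8] shift now-axes [0.02 0.01 0.05] target-axes [0.02 0.01 0.05] turn [ 0. -0. -0.] F [ 0.4 -0.5 -1.7] w 19.3 t 16.77
```

```bash
python3 -m inch '-1 0 0 0.05 0 0 0; -1 0 0 0 0 0 0; 1 0 0 0 0 0 0; 1 0 0 0 0 0 0; 1 0 0 0 0 0 0; 1 0 0 0 0 0 0; 1 0 0 0 0 0 0; 1 0 0 0 0 0 0; 1 0 0 0 0 0 0; 1 0 0 0 0 0 0'; python3 -m inch '1 0 0 -0.5 0 0 0; 1 0 0 -0.9 0 0 0; 1 0 0 -0.9 0 0 0; 1 0 0 -0.9 0 0 0; 1 0 0 -0.9 0 0 0; 1 0 0 0 0 0 0; 1 0 0 0 0 0 0; 1 0 0 0 0 0 0'
python3 - <<'E'
from h import *
from m import rect
c=snap('wrist','w9');P=world(c);hsv=cv2.cvtColor(c['img'],cv2.COLOR_BGR2HSV);H,S,V=[hsv[...,i].astype(int) for i in range(3)];z=P[...,2]
rect(P,(H>=20)&(H<35)&(S>150)&(V>100)&(z<.06)&(z>.02),'handle'); rect(P,(S<60)&(V>90)&(z>.01)&(z<.04)&(abs(P[...,0]-.5)<.07)&(abs(P[...,1]+.32)<.04),'blade')
snap('scene','s9')
E
python3 th.py s9
```

```text
time_s: 18.02
ee_pos: [0.4392, -0.3367, 0.0089]
eef_rot: [-3.142, 0.0, 0.188]
force: [-0.5, 0.2, 0.4]
grip_width: 0.0936
grip_force: 0.0
time_s: 19.02
ee_pos: [0.4389, -0.3364, 0.131]
eef_rot: [-3.14, 0.001, 0.188]
force: [0.1, -0.0, 0.2]
grip_width: 0.0939
grip_force: 0.0
handle 1619 c [ 404.9 -344.5] sz [108.3  19.4] ang 10.5 z [0.0277 0.0294 0.0306]
blade 2507 c [ 498.4 -326.7] sz [97.5 20. ] ang 10.5 z [0.0189 0.0201 0.0296]
s9 n 1051 slope angle deg 66.7 highest [0.052 0.186] frontmost [0.034 0.178]
```

View pics/s9.png

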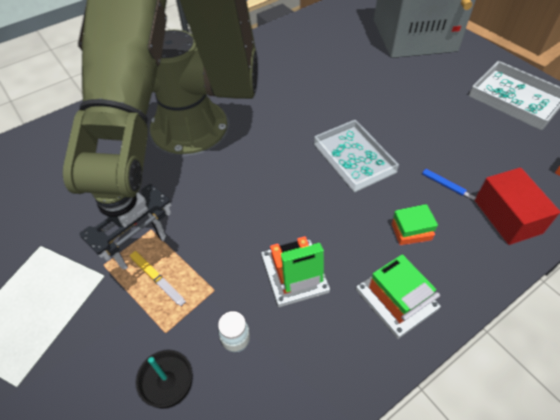

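The tool lies flat on the mat at (157,277), the right mould stands open at (300,265), and everything else is where it started. Handing in.

```bash
python3 -c "
from station import ticket
print(ticket.hand_in())"
```

```text
the job is handed in; nothing more can be done
None
```

I levered the green half to about 77° (estimated from the blade-tip path), laid the blade tool back flat on the cork mat, saw nothing else moved, and handed the job in at about 19 s; no verdict was returned.

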